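# Load and clamp the sample jars in the incubating shaker

### The job

Load the incubating shaker: lift its clear hood past the balance point so that the gas struts hold it fully open, turn the clamp knob to free the clamp bar and draw the bar well back towards the front, then stand every sample jar from the steel tray upright on the platform in one row between the clamp bar and the back stop. Slide the bar up so that it holds the jars snugly against the stop, turn the knob to lock it, and close the hood fully. Leave the flask and the beaker in the tray and do not disturb anything else on the bench.

Things in the scene. Friction and masses are not known exactly. Their poses are not given: they have to be found in the camera images.
- shaker: Incubating shaker: white low base 345 x 340 mm, fixed; place and yaw vary. Origin under the base, x to its back (away from the robot), y left, z up. Aluminium platform top at z = 88 mm, x = -78..130, y = -145..145. Fixed black rubber back stop bar along y: front face at x = 95, clear for y = -110..110, 26-44 mm above the platform. Guide rails 14 mm high at y = +-135; gas struts at y = +-162.
- hood (a joint): Angle of the clear hood on its hinge along y at the back: 0 closed, 1.57 fully open (end stop). Below a balance point near 0.6 rad it sinks shut if let go; from about 0.75 the struts raise it to the stop and hold it (up to 6 N at the handle either way, damped). Closed, its top is 115 mm above the hinge; its front pane slopes from the lip, 210 mm ahead of the hinge, up to 120 mm ahead.
- hood_handle (a point): Middle of the hood's grip bar: round steel, 12 mm thick, 130 mm long, along the shaker's y. It circles about the hinge with the hood: closed it is 240 mm in front of the hinge and 30 mm above it, clear of the sloping pane; fully open it is the highest part, 240 mm above the hinge and 30 mm behind it. It can be pinched from above in every position, about its middle.
- hood_hinge (a point): Point on the hood's hinge axis (which runs along the shaker's y), at x = 135, z = 85 mm in the shaker's frame.
- clamp_bar (a joint): Position in m of the clamp bar, a black rubber bar along y on two aluminium shoes, rubber 26-44 mm above the platform: 0 at the front end, grows towards the back stop, at most 0.105. The gap between its back face and the stop is 0.125 minus this, so it is snug on the jars at 0.077. Slides at about 1-2 N when freed, held fast when locked. Starts near the stop.
- clamp_knob (a joint): Angle of the clamp knob in rad: 0 locked (its wing lies along the shaker's x), grows as it is turned anticlockwise seen from above, 1.4 fully free (end stop; its wing lies nearly along the bar). The bar is held up to about 0.5 and free beyond about 1.0. Starts locked. It stays where it is left.
- knob_grip (a point): Grip point of the clamp knob, on its vertical axis: black plastic wing 46 mm long, 12 wide, 26 high; this point is 12 mm below its top, 72 mm above the platform. The knob sits on the bar's right-hand (-y) shoe and rides with it: in the shaker's frame at x = clamp_bar - 0.047, y = -0.129. The bar is slid by holding it.
- bar_face (a point): Middle of the clamp bar's rubber back face (the face that presses the jars), 35 mm above the platform.
- tray: Shallow steel tray 274 (x) by 186 (y) mm, walls 14 mm high, 4 mm thick, fixed; origin under its centre. In it stand the sample jars, all alike, and two vessels that stay: a small conical glass flask (50 mm foot, 72 high) and an open glass beaker (48 mm wide, 55 high), at random in a grid of 3 (x, 84 mm apart) by 2 (y, 86 mm apart).
- jar1_mid (a point): Centre (half-way up) of a sample jar: closed squat straight cylinder 48 mm in diameter, 52 mm high, 70 to 140 g, with a broad white screw lid; z along its axis. None if this jar is absent today (two or three of the four are there).
- jar2_mid (a point): Centre (half-way up) of a sample jar: closed squat straight cylinder 48 mm in diameter, 52 mm high, 70 to 140 g, with a broad white screw lid; z along its axis. None if this jar is absent today (two or three of the four are there).
- jar3_mid (a point): Centre (half-way up) of a sample jar: closed squat straight cylinder 48 mm in diameter, 52 mm high, 70 to 140 g, with a broad white screw lid; z along its axis. None if this jar is absent today (two or three of the four are there).
- jar4_mid (a point): Centre (half-way up) of a sample jar: closed squat straight cylinder 48 mm in diameter, 52 mm high, 70 to 140 g, with a broad white screw lid; z along its axis. None if this jar is absent today (two or three of the four are there).
- flask: Small conical glass flask in the tray; stays there. Origin under its foot.
- beaker: Small open glass beaker in the tray; stays there. Origin under its foot.
- media_bottle: Glass bottle with blue cap, 70 mm wide, 150 mm high, right of the shaker; bystander.
- stock_bottle: Bottle with blue cap, 86 mm wide, 190 mm high, right of the shaker; bystander.
- timer: Flat white bench timer, 55 by 75 by 22 mm; bystander.
- tip_box: Grey box with clear lid, 85 by 120 mm, 77 mm high; bystander.
- jug: Translucent measuring jug, 100 mm wide, 130 mm high, left of the tray; bystander.
There are look-alikes about, which are no part of the job. Leave any green or pink look-alike of the part that bears jar1_mid alone.

How it is judged (in metres and radians):
On the way, in this order (a step that is already met when the one before it is completed fails the run):
1. the hood stands fully open, held by its struts, with nothing touching it (value of joint hood above 1.45 rad and contact force between each of the arm, the fingers and hood below 0.3 N), for 0.5 s.
2. the clamp knob is freed and the bar drawn well back, the hood still open (value of joint clamp_knob above 1 rad and value of joint clamp_bar below 0.045 m and value of joint hood above 1.4 rad), for 0.2 s.
3. every jar stands upright on the platform between bar and stop, let go (x of jar1_mid in the frame of shaker between -0.009 and 0.083 m and y of jar1_mid in the frame of shaker between -0.108 and 0.108 m and z of jar1_mid in the frame of shaker between 0.106 and 0.123 m and angle between each of jar1_mid, jar2_mid, jar3_mid, jar4_mid's own z axis and vertical below 0.15 rad and x of jar2_mid in the frame of shaker between -0.009 and 0.083 m and y of jar2_mid in the frame of shaker between -0.108 and 0.108 m and z of jar2_mid in the frame of shaker between 0.106 and 0.123 m and x of jar3_mid in the frame of shaker between -0.009 and 0.083 m and y of jar3_mid in the frame of shaker between -0.108 and 0.108 m and z of jar3_mid in the frame of shaker between 0.106 and 0.123 m and x of jar4_mid in the frame of shaker between -0.009 and 0.083 m and y of jar4_mid in the frame of shaker between -0.108 and 0.108 m and z of jar4_mid in the frame of shaker between 0.106 and 0.123 m and contact force between the fingers and jar1 below 0.1 N and contact force between the fingers and jar2 below 0.1 N and contact force between the fingers and jar3 below 0.1 N and contact force between the fingers and jar4 below 0.1 N), for 0.3 s.
4. the bar holds the jars snugly against the stop and the knob is locked (x of jar1_mid in the frame of shaker between 0.061 and 0.081 m and y of jar1_mid in the frame of shaker between -0.108 and 0.108 m and z of jar1_mid in the frame of shaker between 0.106 and 0.123 m and angle between each of jar1_mid, jar2_mid, jar3_mid, jar4_mid's own z axis and vertical below 0.15 rad and x of jar2_mid in the frame of shaker between 0.061 and 0.081 m and y of jar2_mid in the frame of shaker between -0.108 and 0.108 m and z of jar2_mid in the frame of shaker between 0.106 and 0.123 m and x of jar3_mid in the frame of shaker between 0.061 and 0.081 m and y of jar3_mid in the frame of shaker between -0.108 and 0.108 m and z of jar3_mid in the frame of shaker between 0.106 and 0.123 m and x of jar4_mid in the frame of shaker between 0.061 and 0.081 m and y of jar4_mid in the frame of shaker between -0.108 and 0.108 m and z of jar4_mid in the frame of shaker between 0.106 and 0.123 m and value of joint clamp_bar above 0.073 m and value of joint clamp_knob below 0.3 rad), for 0.3 s.
At the end, for the whole second after the job is handed in: Every jar stands upright (within 0.15 rad) on the platform in the row between bar and stop, at most about 4 mm of play; the clamp bar is at 0.073 m or more and its knob locked (below 0.3 rad); the hood is closed (below 0.05 rad); flask and beaker are in the tray (all of step 4 and value of joint hood below 0.05 rad and linear speed of each of jar1, jar2, jar3, jar4 below 0.02 m/s and x of flask in the frame of tray between -0.137 and 0.137 m and y of flask in the frame of tray between -0.093 and 0.093 m and x of beaker in the frame of tray between -0.137 and 0.137 m and y of beaker in the frame of tray between -0.093 and 0.093 m); the robot touches nothing.
It fails at once if a bystander on the bench was pushed aside or toppled (distance of any of media_bottle, stock_bottle, timer, tip_box, jug from where it was at the start of the episode above 0.05 m).
It fails at once if the flask or the beaker was tipped over or moved from its place (angle between any of flask, beaker's own z axis and vertical above 0.7 rad or distance of any of flask, beaker from where it was at the start of the episode above 0.06 m).
Of jar1, jar2, jar3, jar4 only 2 to 3 are there at a start; the rules pass over those that are not, and their reading is None.
At some moment in a run one of jar1, jar2, jar3, jar4 may be knocked a few centimetres aside while the robot is not near it.
Once in a run the grip may slacken for a moment while it holds something.
It also fails if it takes over 208 s, if anything falls off the work surface, if the arm or the gripper's body presses on something with over 40 N, if the wrist force passes 120 N, or if a joint passes its speed limit or range.

### The arm

A 6-joint arm with a two-finger parallel gripper is mounted at the origin on the work surface. World frame = base frame: x ahead of the robot, y to its left, z up, the work surface at z = 0. Lengths are in mm, angles in rad, forces in N, time in s.
With the tool pointing down it reaches from about 400 to 825 mm from the base axis. Payload 7 kg.
Tool frame: the origin (TCP) lies between the finger pads; the fingertips stand ctrl.finger_overhang ahead of it and the grasp point (between the pads) lies 11 mm behind it (ctrl.finger_overhang is the distance from the TCP to the fingertips, in mm); z points along the fingers, y is the line along which they close (so a half turn about z gives the same grasp; the last joint's range is limited). The gripper opens to 85 mm and grips with 20 to 120 N. Pads are 22 mm wide; open, the fingers measure 114 mm over their backs; the gripper's body (76 mm by 85 mm) begins 54 mm behind the grasp point. The pads swing forward as they close: fully open they stand 13 mm farther back than shut.
Start: joints at [1.461, 0.359, 0.012, 0, -1.224, -0.288], TCP at [261.495, 622.266, 213.302] pointing down, gripper open.
Joint ranges: [-3.07, 3.07], [-1.43, 2.12], [-1.02, 1.25], [-3.03, 1.67], [-3.05, -0], [-3.03, 3.03]. Speed limits (rad/s): [2.39, 2.39, 3.01, 3.14, 3.14, 3.14].

### API

Orientations are given as [roll, pitch, yaw] about the fixed x, y, z axes, in that order (R = Rz(yaw) Ry(pitch) Rx(roll)).
In Python, from station import ctrl gives the robot as it stands.
- The arm moves only by the shell command python3 -m jog 'ROWS' [FORCE]. ROWS is JSON, a list that holds one entry, the list of rows, each a list of 7 numbers: the finger opening in m, from 0 to 0.0854, then the shift along the world's x, y, z in m, then the turn, a rotation vector about the world's x, y, z in rad. In form: [[[jaw, tx, ty, tz, ax, ay, az], ...]]. A call has 1 to 5 rows; each row shifts and turns the commanded pose from where the row before left it; what a row does not reach is not made up. A row lasts 1/10 s, in which the tool goes at most 50 mm and 8.59 degrees, less where a joint would pass 70% of its speed; a pose out of reach is approached as far as the arm can. A call is refused whole if a number of a shift passes 0.05 or a number of a turn 0.15, either way. A call with a gripper value outside its range is refused whole. The fingers move at their own pace and stop on an object; FORCE is the grip in N (left out, the last holds). Time passes only in rows, so rows that do not move let the fingers close. It gives the time, the measured TCP pose, the force, the opening and the grip force at its end, in the units of the state.
- ctrl.state(): the state, without advancing time (a new reading comes with each control period).
- ctrl.get_image(name): name is "scene" or "top" or "wrist"; returns (picture, depth): 420x560x3 uint8, red, green, blue; 420x560 float32, mm along the optical axis (not along the pixel's ray), 0 where there is no reading.
- ctrl.camera_model(name): a dict with "fovy" (degrees; the focal length in pixels is half the picture's height over the tangent of half this angle, whatever the lens; pixels are square), "cx", "cy" (the principal point, pixels), "rvec" (rotation vector, rad) and "tvec" (3), from world to camera coordinates, as OpenCV has them. Camera axes: x right, y down, z forward; pixel columns grow to the right and rows downward; lengths in mm; the calibration is good to about 2 mm. A picture is of the moment at which its call begins: read the wrist's pose just before it. camera_model takes no time and is no camera call; for the wrist camera it gives the pose at the moment of the call.
- ctrl.finish_job(): hands the job in; it is judged then, once.
The state is a dict: "time": time; "joint_pos": joint angles; "joint_vel": joint speeds; "tau": joint torques, N m; "tcp_pos": TCP position; "orientation": TCP orientation; "ft_force": force on the tool from outside, world axes, zero at the start; "ft_torque": the same for the moment, N m; "width": finger opening in mm; "finger_force": force on a finger pad.
Only numpy, scipy, OpenCV 4.12 (cv2) and the standard library are available. Lean on these libraries where they do the work, as an engineer would, in place of code of your own. Each camera call takes 0.05 s, during which the arm holds its last target. There are 200 camera calls.

## Working session

There is one attempt and no reset: what is moved stays moved. The work goes in short steps, Python scripts to look and compute and a shell command to move; the robot and the scene stay as the last step left them, time stands still between calls to the robot, and variables do not carry over. Pictures are saved under pics/ and viewed, at most 14 in all, crops included, and the job is handed in when it is done.

```bash
ls; mkdir -p pics; cat > h.py <<'E'
import numpy as np, cv2
from station import ctrl
def cam(n):
    m=ctrl.camera_model(n); R=cv2.Rodrigues(np.array(m['rvec'],float))[0]; t=np.array(m['tvec'],float).ravel()
    f=210/np.tan(np.radians(m['fovy'])/2); return R,t,f,m['cx'],m['cy'],m
def pts(n,d):
    R,t,f,cx,cy,_=cam(n); v,u=np.mgrid[:420,:560]
    P=np.stack([(u-cx)/f*d,(v-cy)/f*d,d],-1); return (P-t)@R
def ray(n,u,v,z):
    R,t,f,cx,cy,_=cam(n); c=-R.T@t; d=R.T@np.array([(u-cx)/f,(v-cy)/f,1]); return c+d*(z-c[2])/d[2]
def proj(n,p):
    R,t,f,cx,cy,_=cam(n); q=R@np.array(p,float)+t; return q[0]/q[2]*f+cx,q[1]/q[2]*f+cy
def shot(n,name):
    im,d=ctrl.get_image(n); cv2.imwrite(f'pics/{name}.png',im[:,:,::-1]); np.save(f'pics/{name}.npy',d); return im,d
E
python3 - <<'E'
from h import *
for n in('scene','top'):
    shot(n,n+'0'); print(cam(n)[5])
print(ctrl.state(),ctrl.finger_overhang)
E
```

```text
pics
{'fovy': 45.846328166656455, 'cx': 270.8566999897247, 'cy': 202.46291004169996, 'rvec': array([ 1.94415966,  1.84285735, -0.54922766]), 'tvec': array([ -60.25270618, -409.69813223, 1709.64078181])}
{'fovy': 51.60236473332797, 'cx': 285.14893046465977, 'cy': 217.2606261068827, 'rvec': array([ 2.18386759, -2.16265246,  0.09801165]), 'tvec': array([  -5.23065987,  596.77264176, 1428.45895904])}
{'time': 0.1, 'joint_pos': array([ 1.46110876e+00,  3.59309807e-01,  1.11458800e-02, -3.25359397e-04,
       -1.22409415e+00, -2.88116329e-01]), 'joint_vel': array([-0.00076453, -0.00251087,  0.00230396,  0.00220624,  0.00099165,
       -0.00113691]), 'tau': array([-1.58330997e-03, -5.84761441e+01,  2.94110298e+01,  6.95464835e+00,
       -3.17021499e-03,  1.46144652e-05]), 'tcp_pos': array([261.32446428, 621.86115826, 212.45588408]), 'orientation': array([ 3.14010424e+00, -1.22124051e-04, -3.97914587e-01]), 'ft_force': array([-0.18387269, -0.41751466,  0.26669078]), 'ft_torque': array([-0.03971987,  0.00909435, -0.01821145]), 'finger_force': 0.0, 'width': 85.38489998946545} 8.0
```

View pics/top0.png

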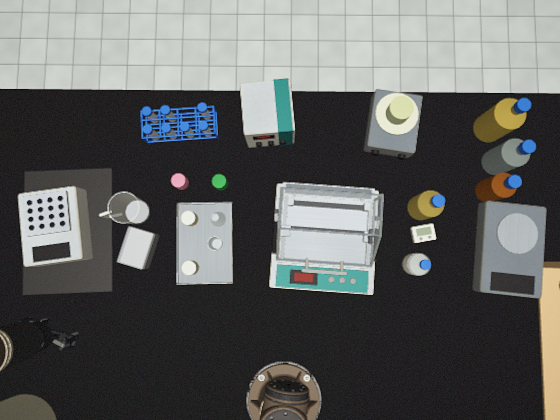

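View pics/scene0.png

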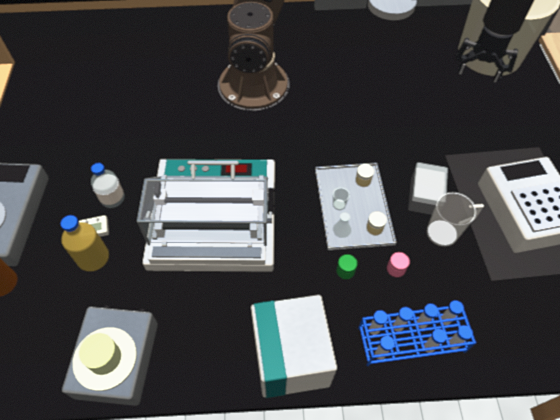

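The top view shows the shaker at about (325,238), white-lidded jars at (188,218) and (188,267), flask/beaker at (217,218) and (215,243), and pink and green decoys behind the tray. Next I'll zoom in on the shaker.

```bash
python3 - <<'E'
from h import *
im=cv2.imread('pics/top0.png'); cv2.imwrite('pics/top0c.png',cv2.resize(im[175:305,260:395],None,fx=4.5,fy=4.5,interpolation=cv2.INTER_CUBIC))
P=pts('top',np.load('pics/top0.npy'))
# white lids
hsv=cv2.cvtColor(im,cv2.COLOR_BGR2HSV)
z=P[...,2]
m=((hsv[...,1]<60)&(hsv[...,2]>185)).astype(np.uint8); m[:,:178]=0;m[:,232:]=0;m[:204]=0;m[284:]=0
n,l,s,c=cv2.connectedComponentsWithStats(m)
for i in range(1,n):
    if s[i,4]>30: print(s[i],c[i],ray('top',*c[i],58)[:2], np.median(z[l==i]))
for (u,v) in [(300,279),(275,240),(320,272),(345,270),(278,290),(372,292),(365,285),(300,197),(300,240),(320,205),(188,218),(188,267)]: print(u,v,P[v,u].round())
# base corners at z
w=((z>60)&(z<130)).astype(np.uint8); w[:,:262]=0; w[:,388:]=0;w[:178]=0;w[300:]=0
cs=max(cv2.findContours(w,0,2)[0],key=cv2.contourArea); print(cv2.minAreaRect(cs))
E
```

```text
[ 179  204   53   80 3787] [204.58278321 244.32849221] [502.72397701 262.55983811] 4.420890514798333
300 279 [394. -50.  59.]
275 240 [518.  32.  79.]
320 272 [ 419. -109.  120.]
345 270 [ 424. -196.   52.]
278 290 [354.  22.   1.]
372 292 [ 354. -284.   49.]
365 285 [ 376. -260.   55.]
300 197 [641. -43. 207.]
300 240 [516. -45. 166.]
320 205 [ 618. -102.  204.]
188 218 [589. 320.  54.]
188 267 [429. 314.  58.]
((317.1949157714844, 252.99765014648438), (111.74185180664062, 47.256141662597656), 24.663814544677734)
```

View pics/top0c.png

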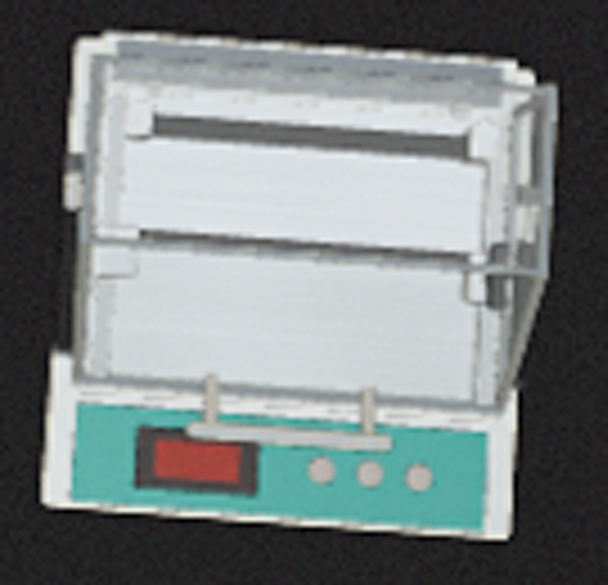

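```bash
python3 - <<'E'
from h import *
def r(a,b,z): return ray('top',260+(a+.5)/4.5-.5,175+(b+.5)/4.5-.5,z)[:2]
def line(n,a,b,z):
    A,B=r(*a,z),r(*b,z); d=B-A; print(n,A.round(1),B.round(1),'mid',((A+B)/2).round(1),'len',np.hypot(*d).round(1),'yaw',np.arctan2(-d[0]*-1,-d[1])if 0 else np.arctan2(d[0],-d[1]).round(4))
line('grip',(188,430),(390,443),115)
line('stop front',(152,137),(468,159),132)
line('stop back',(155,116),(470,136),132)
line('barback',(140,232),(470,258),132)
line('frontedge',(42,508),(510,540),45)
im=cv2.imread('pics/top0.png');d=np.load('pics/top0.npy');P=pts('top',d)
x=P.reshape(-1,3)
g=(np.abs(P[...,2]-118)<12); g[:,:296]=0;g[:,352:]=0;g[:262]=0;g[280:]=0
print('grip depth n',g.sum(),P[g].mean(0),P[g].max(0),P[g].min(0))
hsv=cv2.cvtColor(im,cv2.COLOR_BGR2HSV)
m=cv2.inRange(hsv,(78,90,80),(98,255,255)); m[:,:262]=0;m[:,388:]=0;m[:255]=0
q=x[m.ravel()>0]; q=q[(q[:,2]>30)&(q[:,2]<110)]; print('teal',q.min(0),q.max(0),q.mean(0)); ys,xs=np.nonzero(m); rr=cv2.minAreaRect(np.c_[xs,ys].astype(np.float32)); print(rr)
# lids
mm=np.abs(P[...,2]-55)<8; mm[:,:178]=0;mm[:,232:]=0;mm[:204]=0;mm[284:]=0
n,l,s,c=cv2.connectedComponentsWithStats(mm.astype(np.uint8))
for i in range(1,n):
    if s[i,4]>15: print(s[i],c[i],P[l==i].mean(0))
E
```

```text
grip [423.7 -51.8] [ 416.2 -191.6] mid [ 420.  -121.7] len 139.9 yaw -0.054
stop front [625.6 -25. ] [ 612.4 -243.8] mid [ 619.  -134.4] len 219.2 yaw -0.0603
stop back [640.3 -26.9] [ 628.4 -245.3] mid [ 634.4 -136.1] len 218.6 yaw -0.0543
barback [559.5 -17.2] [ 543.8 -244.7] mid [ 551.7 -131. ] len 228.0 yaw -0.0691
frontedge [364.5  51.2] [ 345.  -287.9] mid [ 354.8 -118.3] len 339.6 yaw -0.0576
grip depth n 195 [ 422.01399984 -122.43643481  118.30883276] [446.03785113 -53.42553029 126.34589278] [ 410.16071589 -190.72087632  106.2583308 ]
teal [ 354.10903907 -268.66059358   42.52503668] [438.30874159  28.35965966  62.89700492] [ 393.44079344 -129.4007732    53.25714354]
((321.64599609375, 278.02935791015625), (91.19459533691406, 21.311981201171875), 4.236394882202148)
[181 211  15  14 161] [188.0621118  217.57142857] [590.08777015 319.70152104  55.60749375]
[208 236  14  15  56] [213.64285714 242.91071429] [507.71588641 233.4662481   55.84205536]
[182 261  15  14 163] [188.92638037 267.6196319 ] [426.66842125 311.871371    55.82062427]
```

```bash
R='' ; python3 -m jog '[[[0.085,0.022,-0.032,0.005,0,0,-0.06],[0.085,0.022,-0.032,0.005,0,0,-0.06],[0.085,0.022,-0.032,0.005,0,0,-0.06],[0.085,0.022,-0.032,0.005,0,0,-0.06],[0.085,0.022,-0.032,0.005,0,0,-0.06]]]' 40
python3 -m jog '[[[0.085,0.022,-0.032,0.005,0,0,-0.06],[0.085,0.022,-0.032,0.005,0,0,-0.06],[0.085,0.022,-0.032,0.005,0,0,-0.06],[0.085,0.022,-0.032,0.005,0,0,-0.06],[0.085,0.022,-0.032,0.005,0,0,-0.06]]]'
python3 -m jog '[[[0.085,-0.006,-0.042,0,0,0,-0.06],[0.085,-0.006,-0.042,0,0,0,-0.06],[0.085,-0.006,-0.042,0,0,0,-0.06],[0.085,-0.006,-0.042,0,0,0,-0.06],[0.085,-0.006,-0.042,0,0,0,-0.06]]]'
python3 -m jog '[[[0.06,-0.006,-0.042,0,0,0,-0.06],[0.06,-0.006,-0.042,0,0,0,-0.06],[0.06,-0.006,-0.042,0,0,0,-0.06],[0.06,-0.006,-0.042,0,0,0,-0.06],[0.06,-0.006,-0.044,0,0,0,-0.09]]]'
python3 - <<'E'
from h import *
s=ctrl.state();print(s['time'],s['tcp_pos'],s['orientation'],s['joint_pos'],s['width']);shot('wrist','w0')
E
```

```text
time: 0.6
tcp_pos: [372.0, 460.7, 238.1]
orientation: [3.141, -0.0, -0.7]
ft_force: [-0.5, 0.5, 0.2]
width: 85.2
finger_force: 0.0
time: 1.1
tcp_pos: [482.0, 300.7, 263.3]
orientation: [3.141, 0.0, -1.0]
ft_force: [0.9, 0.8, -0.7]
width: 85.1
finger_force: 0.0
time: 1.6
tcp_pos: [450.7, 90.6, 263.1]
orientation: [3.141, 0.0, -1.3]
ft_force: [1.0, -0.8, 0.1]
width: 85.6
finger_force: 0.0
time: 2.1
tcp_pos: [420.7, -121.2, 263.4]
orientation: [-3.141, 0.0, -1.63]
ft_force: [1.5, 0.0, 0.6]
width: 60.4
finger_force: 0.0
2.1 [ 420.69611575 -121.18627479  263.38412898] [-3.14118018e+00  2.42139426e-04 -1.62990871e+00] [ 1.72872100e-01 -7.87313008e-02 -3.94172370e-01 -1.48153356e-04
 -1.25489817e+00 -2.31938538e-01] 60.35820322712108
```

```bash
python3 - <<'E'
from h import *
d=np.load('pics/w0.npy');P=pts('wrist',d)
g=(P[...,2]>109)&(P[...,2]<127)&(np.abs(P[...,0]-420)<25)
print(g.sum(),P[g].min(0),P[g].max(0),np.percentile(P[g],[5,50,95],axis=0))
q=P[g]; a=np.polyfit(q[:,1],q[:,0],1);print(a,np.polyval(a,-122))
E
```

```text
1895 [ 410.1269731  -197.09765879  109.07865012] [440.54074704 -56.17776596 122.01081224] [[ 412.71074165 -190.18027349  112.51203203]
 [ 420.43819078 -135.68952778  118.50500009]
 [ 429.40360718  -67.78608793  120.29885379]]
[7.10348274e-02 4.30126163e+02] 421.4599136456691
```

View pics/w0.png

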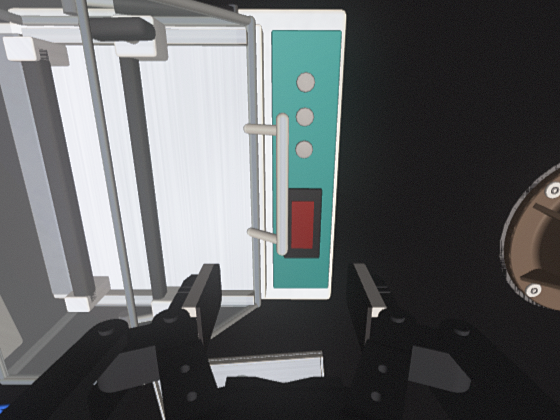

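The wrist view shows the grip bar upright at column 283 (rows 115–250), and the knob at (125,28) with its wing along the shaker's x. I'll descend onto the grip bar with a narrow opening and pinch it.

```bash
python3 -m jog '[[[0.03,0,-0.002,-0.03,0,0,0],[0.03,0,0,-0.03,0,0,0],[0.03,0,0,-0.03,0,0,0],[0.03,0,0,-0.03,0,0,0],[0.03,0,0,-0.037,0,0,0]]]' 40
python3 -m jog '[[[0.03,0,0,0,0,0,0],[0.0,0,0,0,0,0,0],[0.0,0,0,0,0,0,0],[0.0,0,0,0,0,0,0],[0.0,0,0,0,0,0,0]]]' 40
python3 - <<'E'
from h import *
psi=-0.057
# arc steps in world mm from closed to theta, 0.1 rad
x=lambda th:(-np.hypot(240,30)*np.cos(np.arctan2(30,240)+th),np.hypot(240,30)*np.sin(np.arctan2(30,240)+th))
p=[x(t) for t in np.arange(0,1.61,.1)]
for i in range(16):
    dx=p[i+1][0]-p[i][0];dz=p[i+1][1]-p[i][1];print(round(.1*(i+1),1),(np.array([dx*np.cos(psi),dx*np.sin(psi),dz])/1000).round(4))
E
```

```text
time: 2.65
tcp_pos: [421.9, -121.8, 105.8]
orientation: [-3.14, 0.0, -1.628]
ft_force: [1.3, 0.2, -0.9]
width: 29.6
finger_force: 0.0
time: 3.15
tcp_pos: [422.3, -121.6, 107.5]
orientation: [-3.139, 0.0, -1.628]
ft_force: [0.2, -0.6, -1.0]
width: 0.1
finger_force: 0.0
0.1 [ 0.0042 -0.0002  0.0238]
0.2 [ 0.0065 -0.0004  0.0233]
0.3 [ 0.0088 -0.0005  0.0225]
0.4 [ 0.011  -0.0006  0.0215]
0.5 [ 0.0131 -0.0007  0.0203]
0.6 [ 0.0151 -0.0009  0.0189]
0.7 [ 0.0169 -0.001   0.0173]
0.8 [ 0.0185 -0.0011  0.0155]
0.9 [ 0.02   -0.0011  0.0136]
1.0 [ 0.0212 -0.0012  0.0115]
1.1 [ 0.0223 -0.0013  0.0093]
1.2 [ 0.0231 -0.0013  0.0071]
1.3 [ 0.0237 -0.0014  0.0047]
1.4 [ 0.024  -0.0014  0.0023]
1.5 [ 0.0241 -0.0014 -0.0001]
1.6 [ 0.024  -0.0014 -0.0025]
```

```bash
python3 - <<'E'
from h import *
shot('wrist','w1')
s=ctrl.state();print(s['tcp_pos'],proj('wrist',s['tcp_pos']))
for n in('scene','top'): shot(n,n+'1')
a=cv2.imread('pics/w1.png');b=cv2.imread('pics/scene1.png')[130:230,170:330];c=cv2.imread('pics/top1.png')[240:300,270:370]
cv2.imwrite('pics/m1.png',np.hstack([a[:,:400],np.vstack([cv2.resize(b,(400,210)),cv2.resize(c,(400,210))])]))
E
```

```text
[ 422.10335335 -121.6402041   107.28981763] (np.float64(282.54893863740415), np.float64(259.01178295545867))
```

View pics/m1.png

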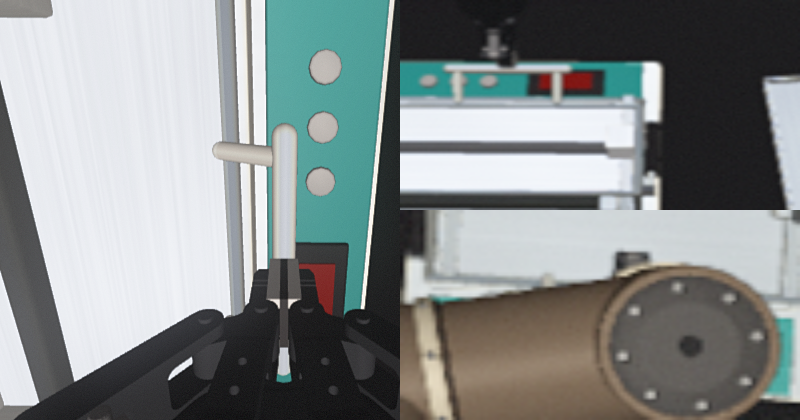

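```bash
python3 - <<'E'
from h import *
d=np.load('pics/w1.npy');P=pts('wrist',d)
for v in range(235,330,6): print(v,[tuple(P[v,u].round(0)) for u in (270,285,300)])
E
python3 -m jog '[[[0,0,0,0,0,0,0]]]' 40
```

```text
235 [(np.float64(431.0), np.float64(-113.0), np.float64(50.0)), (np.float64(419.0), np.float64(-141.0), np.float64(120.0)), (np.float64(410.0), np.float64(-112.0), np.float64(51.0))]
241 [(np.float64(432.0), np.float64(-109.0), np.float64(51.0)), (np.float64(420.0), np.float64(-138.0), np.float64(119.0)), (np.float64(410.0), np.float64(-107.0), np.float64(51.0))]
247 [(np.float64(432.0), np.float64(-104.0), np.float64(52.0)), (np.float64(420.0), np.float64(-134.0), np.float64(119.0)), (np.float64(411.0), np.float64(-104.0), np.float64(54.0))]
253 [(np.float64(432.0), np.float64(-99.0), np.float64(52.0)), (np.float64(420.0), np.float64(-131.0), np.float64(118.0)), (np.float64(411.0), np.float64(-99.0), np.float64(55.0))]
259 [(np.float64(427.0), np.float64(-133.0), np.float64(128.0)), (np.float64(420.0), np.float64(-133.0), np.float64(130.0)), (np.float64(411.0), np.float64(-95.0), np.float64(55.0))]
265 [(np.float64(427.0), np.float64(-133.0), np.float64(134.0)), (np.float64(420.0), np.float64(-132.0), np.float64(134.0)), (np.float64(411.0), np.float64(-91.0), np.float64(56.0))]
271 
[... 1279 characters left out ...]
64(169.0))]
313 [(np.float64(425.0), np.float64(-134.0), np.float64(172.0)), (np.float64(420.0), np.float64(-127.0), np.float64(161.0)), (np.float64(415.0), np.float64(-133.0), np.float64(171.0))]
319 [(np.float64(425.0), np.float64(-134.0), np.float64(174.0)), (np.float64(420.0), np.float64(-124.0), np.float64(162.0)), (np.float64(415.0), np.float64(-133.0), np.float64(174.0))]
325 [(np.float64(425.0), np.float64(-134.0), np.float64(177.0)), (np.float64(421.0), np.float64(-121.0), np.float64(162.0)), (np.float64(415.0), np.float64(-133.0), np.float64(177.0))]
time: 3.4
tcp_pos: [421.6, -121.7, 106.6]
orientation: [-3.141, 0.0, -1.628]
ft_force: [0.3, 0.1, -0.6]
width: -0.1
finger_force: 0.0
```

```bash
python3 - <<'E'
from h import *
d=np.load('pics/w0.npy')
R,t,f,cx,cy,_=cam('wrist')
# camera-frame coords -> compare with current TCP in camera frame
s=ctrl.state();print('tcp cam',R@s['tcp_pos']+t, 'tool z in cam',R@np.array([0,0,-1]))
v,u=np.mgrid[:420,:560];C=np.stack([(u-cx)/f*d,(v-cy)/f*d,d],-1)
near=(d>0)&(d<260)
w=((C-(R@s['tcp_pos']+t))@(R@np.array([0,0,-1])))  # along tool z rel TCP
print('max ahead of tcp, w0:',np.percentile(w[near],[50,90,99,99.9,100]))
d1=np.load('pics/w1.npy');C1=np.stack([(u-cx)/f*d1,(v-cy)/f*d1,d1],-1);w1=((C1-(R@s['tcp_pos']+t))@(R@np.array([0,0,-1])))
n1=(d1>0)&(v>262)&(np.abs(u-285)<60)&(w1<15);print(np.percentile(w1[n1],[90,99,100]))
for vv in (262,266,270,275,280,290): print(vv,[int(w[vv,uu]) for uu in (190,205,212,216,352,358,364,375)])
E
```

```text
tcp cam [ -0.50676071  26.36305842 176.44161351] tool z in cam [ 8.16196130e-04 -3.13327312e-01  9.49644844e-01]
max ahead of tcp, w0: [ 61.87287849  84.52273265 120.7297491  132.9339078  137.88592641]
[-41.55212093 -11.64541884  14.99963752]
262 [108, 121, 127, 131, 265, 263, 264, 265]
266 [108, -27, -28, -27, -28, -28, -28, 264]
270 [107, -33, -32, -29, -32, -32, -31, 264]
275 [-30, -36, -36, -30, -32, -35, -36, -29]
280 [-33, -40, -38, -31, -33, -39, -40, -32]
290 [-47, -48, -39, -31, -34, -43, -47, -48]
```

```bash
python3 -m jog '[[[0.03,-0.001,0,0,0,0,0],[0.03,0,0,0,0,0,0],[0.03,0,0,0,0,0,0],[0.03,0,0,-0.01,0,0,0],[0.03,0,0,-0.01,0,0,0]]]' 40
python3 -m jog '[[[0.0,0,0,0,0,0,0],[0.0,0,0,0,0,0,0],[0.0,0,0,0,0,0,0],[0.0,0,0,0,0,0,0]]]' 40
python3 - <<'E'
from h import *
im,d=shot('wrist','w2');P=pts('wrist',d)
for v in range(235,280,4): print(v,[tuple(P[v,u].round(0).astype(int)) for u in (265,270,285,300)])
E
```

```text
time: 3.9
tcp_pos: [420.5, -121.7, 85.6]
orientation: [-3.141, 0.0, -1.628]
ft_force: [-0.3, -0.1, -0.2]
width: 29.8
finger_force: 0.0
time: 4.3
tcp_pos: [422.7, -121.9, 86.6]
orientation: [-3.138, -0.0, -1.627]
ft_force: [8.1, -3.5, -5.1]
width: 10.5
finger_force: 39.0
235 [(np.int64(434), np.int64(-121), np.int64(48)), (np.int64(426), np.int64(-148), np.int64(116)), (np.int64(420), np.int64(-150), np.int64(122)), (np.int64(412), np.int64(-121), np.int64(53))]
239 [(np.int64(435), np.int64(-118), np.int64(49)), (np.int64(427), np.int64(-146), np.int64(116)), (np.int64(420), np.int64(-148), np.int64(121)), (np.int64(412), np.int64(-118), np.int64(52))]
243 [(np.int64(435), np.int64(-115), np.int64(48)), (np.int64(427), np.int64(-144), np.int64(115)), (np.int64(420), np.int64(-147), np.int64(122)), (np.int64(412), np.int64(-115), np.int64(52))]
247 [(np.int64(435), np.int64(-112), np.int64(49)), (np.int64(432), np.int64(-113), np.int64(51)), (np.int64(420), np.int64(-145), np.int64(121)), (np.int64(412), np.int64(-113), np.int64(52))]
251 [(np.int64(435), np.int64(-110), np.int64(50))
[... 819 characters left out ...]
.int64(116)), (np.int64(421), np.int64(-136), np.int64(122)), (np.int64(414), np.int64(-132), np.int64(116))]
271 [(np.int64(429), np.int64(-134), np.int64(121)), (np.int64(427), np.int64(-133), np.int64(119)), (np.int64(421), np.int64(-134), np.int64(122)), (np.int64(414), np.int64(-132), np.int64(119))]
275 [(np.int64(429), np.int64(-133), np.int64(123)), (np.int64(427), np.int64(-134), np.int64(124)), (np.int64(421), np.int64(-132), np.int64(121)), (np.int64(414), np.int64(-133), np.int64(123))]
279 [(np.int64(429), np.int64(-133), np.int64(126)), (np.int64(427), np.int64(-133), np.int64(125)), (np.int64(421), np.int64(-130), np.int64(122)), (np.int64(415), np.int64(-133), np.int64(127))]
```

Now the bar is gripped (width 10.5 mm, 39 N). The fingertips actually sit about 20 mm above where the TCP reading implies, so I'll allow for that. Next I'll lift along the arc.

```bash
python3 -m jog '[[[0,0.002,0,0.012,0,0,0],[0,0.002,0,0.012,0,0,0],[0,0.003,0,0.012,0,0,0],[0,0.0035,0,0.0115,0,0,0],[0,0.0045,-0.001,0.011,0,0,0]]]' 70
python3 -m jog '[[[0,0.009,0,0.020,0,0,0],[0,0.011,-0.001,0.0215,0,0,0],[0,0.013,-0.001,0.020,0,0,0],[0,0.015,-0.001,0.019,0,0,0],[0,0.017,-0.001,0.017,0,0,0]]]' 70
python3 -m jog '[[[0,0.0185,-0.001,0.0155,0,0,0],[0,0.020,-0.001,0.0135,0,0,0],[0,0.021,-0.001,0.0115,0,0,0],[0,0.022,-0.001,0.0095,0,0,0],[0,0.023,-0.001,0.007,0,0,0]]]' 70
```

```text
time: 4.85
tcp_pos: [437.6, -122.9, 145.2]
orientation: [-3.138, -0.0, -1.628]
ft_force: [9.0, 0.1, -10.0]
width: 9.3
finger_force: 68.3
time: 5.35
tcp_pos: [503.2, -127.2, 241.3]
orientation: [-3.139, -0.0, -1.628]
ft_force: [21.2, -11.0, -30.6]
width: 8.9
finger_force: 67.9
time: 5.85
tcp_pos: [604.8, -133.3, 296.7]
orientation: [3.137, -0.002, -1.629]
ft_force: [1.7, -2.9, -4.4]
width: 8.6
finger_force: 70.6
```

```bash
python3 -m jog '[[[0,0.023,-0.001,0.0035,0,0,0],[0,0.024,-0.0015,0.001,0,0,0],[0,0.022,-0.001,-0.001,0,0,0],[0,0.012,-0.001,-0.001,0,0,0],[0,0,0,0,0,0,0]]]' 70
python3 -m jog '[[[0.03,0,0,0,0,0,0],[0.04,0,0,0,0,0,0],[0.04,0,0,0.01,0,0,0],[0.04,0,0,0.03,0,0,0],[0.04,0,0,0.03,0,0,0]]]' 40
python3 - <<'E'
from h import *
im,d=shot('scene','scene2');P=pts('scene',d)
s=ctrl.state();print(s['tcp_pos'],s['ft_force'],s['width'],s['joint_pos'])
E
```

```text
time: 6.35
tcp_pos: [690.1, -139.0, 303.8]
orientation: [-3.135, -0.004, -1.629]
ft_force: [14.5, -23.9, -3.9]
width: 9.3
finger_force: 69.7
time: 6.85
tcp_pos: [685.4, -136.0, 372.5]
orientation: [3.14, -0.0, -1.627]
ft_force: [1.1, 0.4, 0.6]
width: 40.2
finger_force: 0.0
[ 686.71592928 -136.88028422  379.16756923] [-0.05248333 -0.90080005  5.99839798] 40.181943195603246 [ 0.08213457  0.35180945  0.36569476  0.00245124 -1.57877149 -0.13878214]
```

View pics/scene2.png

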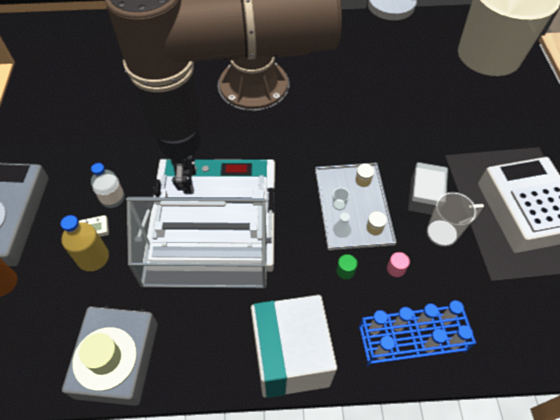

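The scene view shows the hood upright at the back, with the handle clear of the gripper at about (185,175). Now over to the knob.

```bash
python3 -m jog '[[[0.06,-0.03,-0.02,0,0,0,-0.143],[0.06,-0.03,-0.02,0,0,0,-0.143],[0.06,-0.03,-0.02,0,0,0,-0.143],[0.06,-0.03,-0.02,0,0,0,-0.143],[0.06,-0.026,-0.02,0,0,0,-0.143]]]' 40
python3 -m jog '[[[0.04,0,0,-0.02,0,0,-0.143],[0.04,0,0,-0.022,0,0,-0.143],[0.04,0,0,-0.022,0,0,-0.143],[0.04,0,0,-0.022,0,0,-0.143],[0.04,0,0,-0.022,0,0,-0.143]]]'
python3 -m jog '[[[0.04,0,0,0,0,0,-0.143],[0.04,0,0,0,0,0,0],[0.04,0,0,0,0,0,0]]]'
python3 - <<'E'
from h import *
s=ctrl.state();print(s['tcp_pos'],s['orientation'],s['joint_pos'])
im,d=shot('wrist','w3');P=pts('wrist',d)
hsv=cv2.cvtColor(im,cv2.COLOR_RGB2HSV)
k=(P[...,2]>160)&(P[...,2]<182)&(P[...,0]>500)&(P[...,0]<610)&(P[...,1]<-225)&(P[...,1]>-300)
print(k.sum()); q=P[k]
if len(q):
    print(q.min(0),q.max(0),q.mean(0)); r=cv2.minAreaRect(q[:,:2].astype(np.float32)); print(r)
print(proj('wrist',[550,-259,172]))
E
```

```text
time: 7.4
tcp_pos: [538.2, -236.6, 372.6]
orientation: [-3.141, 0.0, -2.348]
ft_force: [0.8, -0.1, 0.1]
width: 59.9
finger_force: 0.0
time: 7.9
tcp_pos: [539.7, -236.1, 263.5]
orientation: [3.142, 0.0, -3.063]
ft_force: [-0.2, 0.1, -0.3]
width: 39.9
finger_force: 0.0
time: 8.2
tcp_pos: [540.2, -236.2, 264.6]
orientation: [-3.141, 0.001, 3.087]
ft_force: [-0.4, -0.7, 0.3]
width: 39.9
finger_force: 0.0
[ 540.24083698 -236.18730347  264.55954784] [-3.14141408e+00  8.42558362e-04  3.08692327e+00] [-8.07129926e-02  1.89484550e-01 -1.03297565e-01  1.63572040e-04
 -1.27716729e+00 -1.54480007e+00]
808
[ 508.73498319 -264.97862074  160.03838161] [ 553.74793146 -251.70494968  172.5122583 ] [ 529.79414356 -257.8039347   169.64131275]
((531.2649536132812, -258.29559326171875), (12.096053123474121, 44.98569107055664), 87.44159698486328)
(np.float64(256.1096687176013), np.float64(220.1030968338081))
```

View pics/w3.png

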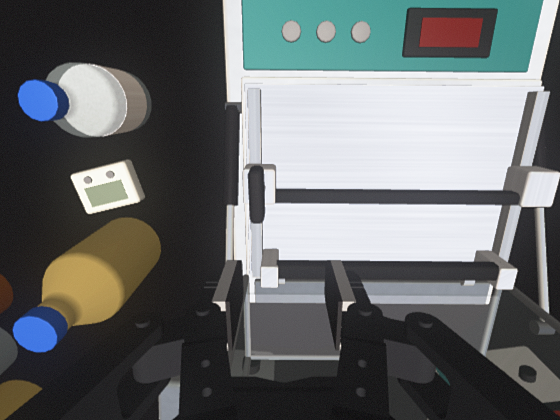

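The wrist view shows the black knob wing along x at (257,193), with the bar behind it and the back stop at row 270. The knob is at about world (531,-258), so the bar is near 0.061. I'll move over it, descend and grip.

```bash
python3 -m jog '[[[0.04,-0.005,-0.011,-0.01,0,0,0],[0.04,-0.004,-0.011,-0.02,0,0,0],[0.04,0,0,-0.035,0,0,0],[0.04,0,0,-0.035,0,0,0],[0.04,0,0,-0.034,0,0,0]]]' 40
python3 -m jog '[[[0.04,0,0,0,0,0,0],[0,0,0,0,0,0,0],[0,0,0,0,0,0,0],[0,0,0,0,0,0,0],[0,0,0,0,0,0,0]]]' 30
```

```text
time: 8.75
tcp_pos: [530.5, -258.8, 128.6]
orientation: [3.142, 0.001, 3.084]
ft_force: [1.0, 0.4, -0.3]
width: 40.2
finger_force: 0.0
time: 9.25
tcp_pos: [532.3, -258.7, 132.0]
orientation: [-3.141, 0.004, 3.083]
ft_force: [-0.6, -0.9, 5.8]
width: 11.0
finger_force: 35.3
```

```bash
python3 -m jog '[[[0,0,0,0,0,0,0.14],[0,0,0,0,0,0,0.14],[0,0,0,0,0,0,0.14],[0,0,0,0,0,0,0.14],[0,0,0,0,0,0,0.14]]]' 40
python3 -m jog '[[[0,0,0,0,0,0,0.14],[0,0,0,0,0,0,0.14],[0,0,0,0,0,0,0.14],[0,0,0,0,0,0,0.14],[0,0,0,0,0,0,0.12]]]'
python3 -m jog '[[[0,-0.01,0,0,0,0,0],[0,-0.012,0.001,0,0,0,0],[0,-0.012,0.001,0,0,0,0],[0,-0.012,0.001,0,0,0,0],[0,-0.012,0,0,0,0,0]]]'
python3 -m jog '[[[0,0,0,0,0,0,0],[0,0,0,0,0,0,0],[0.04,0,0,0,0,0,0],[0.04,0,0,0,0,0,0],[0.04,0,0,0,0,0,0]]]'
```

```text
time: 9.75
tcp_pos: [532.2, -258.6, 131.9]
orientation: [-3.139, 0.002, -2.495]
ft_force: [-1.0, -0.3, 6.3]
width: 11.2
finger_force: 40.1
time: 10.25
tcp_pos: [532.2, -258.6, 131.9]
orientation: [-3.138, -0.0, -1.815]
ft_force: [-1.0, -0.1, 6.5]
width: 11.0
finger_force: 40.1
time: 10.75
tcp_pos: [474.6, -255.1, 131.8]
orientation: [-3.137, 0.001, -1.82]
ft_force: [1.6, 6.7, 8.1]
width: 11.2
finger_force: 40.4
time: 11.25
tcp_pos: [473.0, -255.2, 129.9]
orientation: [-3.142, 0.0, -1.821]
ft_force: [0.0, 0.3, -0.5]
width: 39.6
finger_force: 0.0
```

```bash
python3 -m jog '[[[0.05,0,0,0.04,0,0,0],[0.06,0,0,0.04,0,0,0.05],[0.07,0,0,0.04,0,0,0.05],[0.07,-0.004,0.047,0,0,0,0.05],[0.07,-0.004,0.047,0,0,0,0.04]]]' 40
python3 -m jog '[[[0.07,-0.004,0.047,0,0,0,0],[0.07,-0.004,0.047,0,0,0,0],[0.07,-0.004,0.047,0,0,0,0],[0.07,-0.004,0.047,0,0,0,0],[0.07,-0.004,0.047,0,0,0,0]]]'
python3 -m jog '[[[0.07,-0.004,0.047,0,0,0,0],[0.07,-0.004,0.047,0,0,0,0],[0.07,-0.004,0.047,-0.01,0,0,0],[0.07,-0.004,0.047,-0.02,0,0,0],[0.07,-0.002,0.047,-0.02,0,0,0]]]'
python3 -m jog '[[[0.07,0,0,-0.02,0,0,0],[0.07,0,0,0,0,0,0]]]'
cat > jar.py <<'E'
from h import *
def jars(P,im,zlo,zhi,box=None):
    hsv=cv2.cvtColor(im,cv2.COLOR_RGB2HSV)
    m=(P[...,2]>zlo)&(P[...,2]<zhi)&(hsv[...,1]<70)&(hsv[...,2]>120)
    if box: m&=(P[...,0]>box[0])&(P[...,0]<box[1])&(P[...,1]>box[2])&(P[...,1]<box[3])
    m=cv2.morphologyEx(m.astype(np.uint8),cv2.MORPH_OPEN,np.ones((3,3)))
    n,l,s,c=cv2.connectedComponentsWithStats(m); o=[]
    for i in range(1,n):
        if s[i,4]>60:
            q=P[l==i]; (cc,r)=cv2.minEnclosingCircle(q[:,:2].astype(np.float32)); o.append((np.round(cc,1),round(r,1),q.mean(0).round(1),s[i,4]))
    return o
E
python3 - <<'E'
from jar import *
s=ctrl.state();print(s['tcp_pos'],s['orientation'],s['joint_pos'])
im,d=shot('wrist','w4')
for o in jars(pts('wrist',d),im,46,66): print(o)
im,d=shot('top','top4')
for o in jars(pts('top',d),im,46,66,(380,680,200,380)): print('top',o)
cv2.imwrite('pics/m4.png',cv2.resize(np.hstack([cv2.imread('pics/w4.png'),cv2.resize(cv2.imread('pics/top4.png')[170:305,150:400],(560,420))]),(800,300)))
E
```

```text
time: 11.75
tcp_pos: [465.2, -161.1, 250.7]
orientation: [-3.14, 0.0, -1.632]
ft_force: [0.9, 1.1, -1.2]
width: 69.7
finger_force: 0.0
time: 12.25
tcp_pos: [444.4, 75.5, 250.0]
orientation: [-3.141, 0.0, -1.631]
ft_force: [1.6, 0.9, -0.9]
width: 70.3
finger_force: 0.0
time: 12.75
tcp_pos: [426.6, 308.7, 200.5]
orientation: [-3.141, 0.001, -1.63]
ft_force: [0.6, 0.9, 0.5]
width: 69.8
finger_force: 0.0
time: 12.95
tcp_pos: [425.4, 306.2, 177.5]
orientation: [3.138, -0.005, -1.629]
ft_force: [-1.0, -0.9, 0.4]
width: 70.0
finger_force: 0.0
[425.43632207 306.21103513 177.49977724] [ 3.13779556 -0.00492464 -1.62940443] [ 9.97762683e-01  1.42307392e-01 -3.65318445e-01 -1.00650747e-03
 -1.06932627e+00 -1.05589358e+00]
(array([510.5, 231.8]), 23.8, array([514.3, 231.1,  56.7]), np.int32(1137))
(array([593.1, 228.7]), 13.0, array([585.2, 228.7,  55.1]), np.int32(474))
(array([429.7, 313.5]), 23.4, array([429.6, 312.2,  56.4]), np.int32(2064))
(array([593.5, 320.9]), 24.0, array([590.9, 319.4,  56.4]), np.int32(2164))
(array([705.3, 362.6]), 16.7, array([701.9, 363.1,  53.5]), np.int32(243))
(array([470.6, 449. ]), 46.8, array([470.9, 446.4,  59.4]), np.int32(616))
top (array([590.4, 320.2]), 23.8, array([590.1, 319.8,  55.3]), np.int32(163))
top (array([426.2, 312.2]), 23.5, array([426.7, 311.9,  55.5]), np.int32(165))
```

View pics/m4.png

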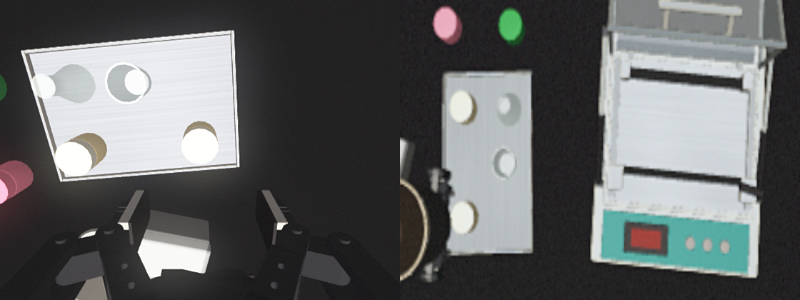

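The wrist view shows both white-lidded jars, at (200,143) and (77,155) in the mosaic, with the flask and beaker behind them. The top view shows the bar drawn to the front. I'll grasp the near jar.

```bash
python3 -m jog '[[[0.07,0.002,0.005,-0.035,0,0,0],[0.07,0,0,-0.035,0,0,0],[0.07,0,0,-0.035,0,0,0],[0.07,0,0,-0.035,0,0,0],[0.07,0,0,-0.035,0,0,0]]]' 40
python3 -m jog '[[[0.07,0,0,0,0,0,0],[0.03,0,0,0,0,0,0],[0.03,0,0,0,0,0,0],[0.03,0,0,0,0,0,0],[0.03,0,0,0,0,0,0]]]' 40
python3 -m jog '[[[0.03,0,0,0.02,0,0,0],[0.03,0,0,0.04,0,0,0],[0.03,0,0,0.04,0,0,0],[0.03,0,0,0.05,0,0,0],[0.03,0,0,0.03,0,0,0]]]' 50
```

```text
time: 13.55
tcp_pos: [430.5, 311.8, 6.5]
orientation: [-3.14, 0.003, -1.632]
ft_force: [0.0, 0.4, -1.2]
width: 69.7
finger_force: 0.0
time: 14.05
tcp_pos: [430.5, 312.9, 8.3]
orientation: [-3.139, 0.003, -1.63]
ft_force: [0.5, -2.5, 9.3]
width: 46.0
finger_force: 42.0
time: 14.55
tcp_pos: [430.0, 312.4, 191.1]
orientation: [-3.138, 0.005, -1.63]
ft_force: [0.3, 0.2, -1.1]
width: 46.0
finger_force: 52.2
```

```bash
python3 -m jog '[[[0.03,0.013,-0.04,0,0,0,0],[0.03,0.013,-0.04,0,0,0,0],[0.03,0.013,-0.04,0,0,0,0],[0.03,0.013,-0.04,0,0,0,0],[0.03,0.013,-0.04,0,0,0,0]]]' 50
python3 -m jog '[[[0.03,0.013,-0.04,0,0,0,0],[0.03,0.013,-0.04,0,0,0,0],[0.03,0.013,-0.04,0,0,0,0],[0.03,0.013,-0.04,0,0,0,0],[0.03,0.014,-0.043,0,0,0,0]]]' 50
python3 -m jog '[[[0.03,0,0,-0.03,0,0,0],[0.03,0,0,-0.03,0,0,0],[0.03,0,0,-0.02,0,0,0],[0.03,0,0,0,0,0,0]]]' 50
```

```text
time: 15.05
tcp_pos: [494.3, 110.2, 187.3]
orientation: [-3.14, 0.002, -1.63]
ft_force: [1.1, 0.4, -0.8]
width: 45.8
finger_force: 52.3
time: 15.55
tcp_pos: [560.4, -92.9, 187.3]
orientation: [-3.139, 0.001, -1.63]
ft_force: [1.1, 0.7, -0.9]
width: 46.1
finger_force: 52.3
time: 15.95
tcp_pos: [558.1, -91.7, 104.0]
orientation: [3.138, -0.0, -1.632]
ft_force: [-0.7, -0.0, -1.6]
width: 46.2
finger_force: 52.4
```

```bash
python3 -m jog '[[[0.03,0,0,-0.004,0,0,0],[0.03,0,0,-0.004,0,0,0],[0.03,0,0,-0.003,0,0,0],[0.03,0,0,0,0,0,0],[0.03,0,0,0,0,0,0]]]' 50
```

```text
time: 16.45
tcp_pos: [560.3, -91.3, 95.2]
orientation: [-3.141, 0.0, -1.631]
ft_force: [0.2, -0.5, -1.6]
width: 46.2
finger_force: 52.4
```

```bash
python3 -m jog '[[[0.03,0,0,-0.002,0,0,0],[0.03,0,0,-0.001,0,0,0],[0.03,0,0,0,0,0,0],[0.03,0,0,0,0,0,0]]]' 50
python3 -m jog '[[[0.06,0,0,0,0,0,0],[0.062,0,0,0,0,0,0],[0.062,0,0,0,0,0,0],[0.062,0,0,0.03,0,0,0],[0.062,0,0,0.04,0,0,0]]]' 40
python3 -m jog '[[[0.07,0,0,0.03,0,0,0],[0.07,0.003,0.04,0.02,0,0,0],[0.07,0.003,0.04,0,0,0,0],[0.07,0.003,0.04,0,0,0,0],[0.07,0.003,0.04,0,0,0,0]]]'
python3 -m jog '[[[0.07,0.003,0.04,0,0,0,0],[0.07,0.003,0.04,0,0,0,0],[0.07,0.003,0.04,0,0,0,0],[0.07,0.003,0.04,0,0,0,0],[0.07,0.003,0.04,-0.02,0,0,0]]]'
python3 -m jog '[[[0.07,0.003,0.04,-0.02,0,0,0],[0.07,0,0,0,0,0,0],[0.07,0,0,0,0,0,0]]]'
python3 - <<'E'
from jar import *
s=ctrl.state();print(s['tcp_pos'],s['orientation'])
im,d=shot('wrist','w5')
for o in jars(pts('wrist',d),im,46,66,(400,660,200,380)): print(o)
im,d=shot('top','top5')
for o in jars(pts('top',d),im,46,66,(380,680,200,380)): print('top',o)
for o in jars(pts('top',d),im,133,152,(480,640,-240,0)): print('plat',o)
cv2.imwrite('pics/t5.png',cv2.resize(cv2.imread('pics/top5.png')[170:305,150:400],(750,405)))
E
```

```text
time: 16.85
tcp_pos: [560.3, -91.4, 92.4]
orientation: [-3.141, -0.0, -1.631]
ft_force: [-2.6, 1.0, 6.4]
width: 46.0
finger_force: 53.1
time: 17.35
tcp_pos: [558.6, -91.5, 160.4]
orientation: [3.137, -0.001, -1.631]
ft_force: [1.0, 0.7, 0.5]
width: 61.8
finger_force: 0.0
time: 17.85
tcp_pos: [572.1, 70.0, 212.0]
orientation: [-3.141, 0.0, -1.631]
ft_force: [0.6, -0.3, -0.3]
width: 70.2
finger_force: 0.0
time: 18.35
tcp_pos: [588.6, 271.2, 194.3]
orientation: [-3.137, 0.003, -1.63]
ft_force: [1.0, -0.2, 1.0]
width: 70.2
finger_force: 0.0
time: 18.65
tcp_pos: [589.6, 309.2, 170.3]
orientation: [3.14, -0.002, -1.629]
ft_force: [-0.2, 0.3, -0.2]
width: 69.8
finger_force: 0.0
[589.58475316 309.24354416 170.28685959] [ 3.13999090e+00 -1.87114442e-03 -1.62914517e+00]
(array([510.1, 231. ]), 24.0, array([506.3, 230.5,  55.9]), np.int32(1167))
(array([593. , 320.4]), 23.6, array([592.9, 318.9,  55.6]), np.int32(2117))
top (array([589.7, 319.4]), 23.2, array([590.1, 318.5,  55.2]), np.int32(152))
plat (array([557.5, -90.5]), 23.2, array([557.3, -90.2, 139.6]), np.int32(176))
```

View pics/t5.png

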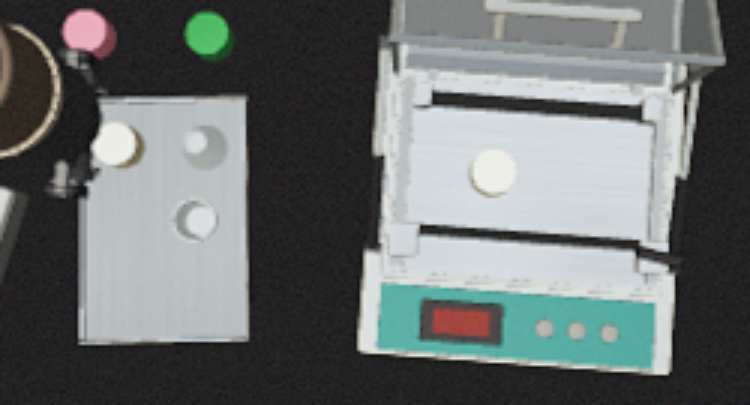

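One jar stands at (493,172) on the platform, and the other is at (117,145) in the tray.

```bash
python3 -m jog '[[[0.07,0.001,0.010,-0.03,0,0,0],[0.07,0,0,-0.035,0,0,0],[0.07,0,0,-0.035,0,0,0],[0.07,0,0,-0.035,0,0,0],[0.07,0,0,-0.027,0,0,0]]]' 40
python3 -m jog '[[[0.07,0,0,0,0,0,0],[0.03,0,0,0,0,0,0],[0.03,0,0,0,0,0,0],[0.03,0,0,0,0,0,0],[0.03,0,0,0,0,0,0]]]' 40
python3 -m jog '[[[0.03,0,0,0.02,0,0,0],[0.03,0,0,0.04,0,0,0],[0.03,0,0,0.04,0,0,0],[0.03,0,0,0.05,0,0,0],[0.03,0,0,0.05,0,0,0]]]' 50
```

```text
time: 19.25
tcp_pos: [591.3, 317.2, 9.0]
orientation: [-3.141, 0.0, -1.632]
ft_force: [0.8, -0.2, -0.5]
width: 70.0
finger_force: 0.0
time: 19.75
tcp_pos: [592.5, 319.4, 12.3]
orientation: [-3.139, 0.002, -1.63]
ft_force: [-0.4, -1.1, 7.6]
width: 45.9
finger_force: 41.9
time: 20.25
tcp_pos: [590.6, 318.3, 212.3]
orientation: [-3.141, 0.0, -1.631]
ft_force: [0.7, 0.7, -1.3]
width: 46.2
finger_force: 51.8
```

```bash
python3 -m jog '[[[0.03,-0.003,-0.044,0,0,0,0],[0.03,-0.003,-0.044,0,0,0,0],[0.03,-0.003,-0.044,0,0,0,0],[0.03,-0.003,-0.044,0,0,0,0],[0.03,-0.003,-0.044,0,0,0,0]]]' 50
python3 -m jog '[[[0.03,-0.003,-0.044,0,0,0,0],[0.03,-0.003,-0.044,0,0,0,0],[0.03,-0.003,-0.044,0,0,0,0],[0.03,-0.003,-0.044,0,0,0,0],[0.03,-0.003,-0.044,0,0,0,0]]]' 50
python3 -m jog '[[[0.03,-0.005,-0.048,0,0,0,0],[0.03,0,0,-0.035,0,0,0],[0.03,0,0,-0.035,0,0,0],[0.03,0,0,-0.033,0,0,0],[0.03,0,0,0,0,0,0]]]' 50
python3 -m jog '[[[0.03,0,0,-0.004,0,0,0],[0.03,0,0,-0.003,0,0,0],[0.03,0,0,-0.002,0,0,0],[0.03,0,0,0,0,0,0],[0.03,0,0,0,0,0,0]]]' 50
```

```text
time: 20.75
tcp_pos: [575.6, 97.1, 210.7]
orientation: [-3.14, 0.001, -1.63]
ft_force: [0.4, 0.9, -0.9]
width: 45.8
finger_force: 52.2
time: 21.25
tcp_pos: [560.6, -123.0, 210.7]
orientation: [-3.14, 0.001, -1.631]
ft_force: [2.0, 0.5, -0.8]
width: 45.8
finger_force: 52.2
time: 21.75
tcp_pos: [552.8, -169.2, 103.1]
orientation: [3.134, 0.001, -1.632]
ft_force: [-0.2, -0.0, -1.1]
width: 45.8
finger_force: 52.1
time: 22.25
tcp_pos: [556.5, -169.3, 98.5]
orientation: [-3.14, 0.0, -1.631]
ft_force: [-0.0, -0.1, -0.8]
width: 45.9
finger_force: 52.1
```

```bash
python3 -m jog '[[[0.03,0,0,-0.002,0,0,0],[0.03,0,0,-0.001,0,0,0],[0.03,0,0,0,0,0,0],[0.03,0,0,0,0,0,0]]]' 50
python3 -m jog '[[[0.03,0,0,-0.001,0,0,0],[0.03,0,0,0,0,0,0],[0.03,0,0,0,0,0,0]]]' 50
```

```text
time: 22.65
tcp_pos: [556.6, -169.5, 96.4]
orientation: [-3.14, -0.0, -1.63]
ft_force: [-3.6, 1.3, 10.9]
width: 46.0
finger_force: 53.3
time: 22.95
tcp_pos: [556.6, -169.4, 96.3]
orientation: [-3.14, -0.0, -1.63]
ft_force: [-7.0, 4.1, 18.3]
width: 45.7
finger_force: 54.1
```

```bash
python3 -m jog '[[[0.06,0,0,0,0,0,0],[0.062,0,0,0,0,0,0],[0.062,0,0,0,0,0,0],[0.062,0,0,0.03,0,0,0],[0.062,0,0,0.04,0,0,0]]]' 40
python3 -m jog '[[[0.05,0,0,0.04,0,0,0],[0.04,-0.017,-0.017,0.03,0,0,-0.045],[0.04,-0.017,-0.017,0,0,0,-0.045],[0.04,-0.017,-0.017,0,0,0,-0.05],[0.04,-0.017,-0.017,0,0,0,-0.05]]]'
python3 -m jog '[[[0.04,-0.015,-0.018,0,0,0,0],[0.04,0,0,0,0,0,0],[0.04,0,0,0,0,0,0]]]'
python3 - <<'E'
from jar import *
s=ctrl.state();print(s['tcp_pos'],s['orientation'])
im,d=shot('wrist','w6');P=pts('wrist',d)
k=(P[...,2]>162)&(P[...,2]<180)&(P[...,0]>440)&(P[...,0]<510)&(P[...,1]<-215)&(P[...,1]>-300)
q=P[k]; print(len(q),cv2.minAreaRect(q[:,:2].astype(np.float32)),q.mean(0))
for o in jars(P,im,133,152,(480,640,-240,0)): print('w',o)
im,d=shot('top','top6')
for o in jars(pts('top',d),im,133,152,(480,640,-240,0)): print('plat',o)
E
```

```text
time: 23.45
tcp_pos: [554.5, -169.3, 162.1]
orientation: [3.136, -0.0, -1.631]
ft_force: [1.0, 0.3, 0.4]
width: 62.1
finger_force: 0.0
time: 23.95
tcp_pos: [487.5, -237.9, 233.7]
orientation: [-3.141, 0.0, -1.823]
ft_force: [0.5, -0.5, -0.8]
width: 39.9
finger_force: 0.0
time: 24.25
tcp_pos: [473.0, -255.7, 233.6]
orientation: [3.142, 0.0, -1.822]
ft_force: [0.1, 0.2, -0.5]
width: 40.1
finger_force: 0.0
[ 472.99831413 -255.68723724  233.6142749 ] [ 3.14154894e+00  3.09473137e-05 -1.82185886e+00]
929 ((473.68743896484375, -255.26272583007812), (44.29420471191406, 11.301778793334961), 75.9677963256836) [ 473.24298225 -256.48690386  169.82898206]
w (array([ 539.5, -159.6]), 12.6, array([ 537.7, -159.1,  138.6]), np.int32(111))
w (array([549.9, -99.4]), 18.5, array([ 551.1, -102.3,  138.6]), np.int32(421))
```

View pics/w6.png

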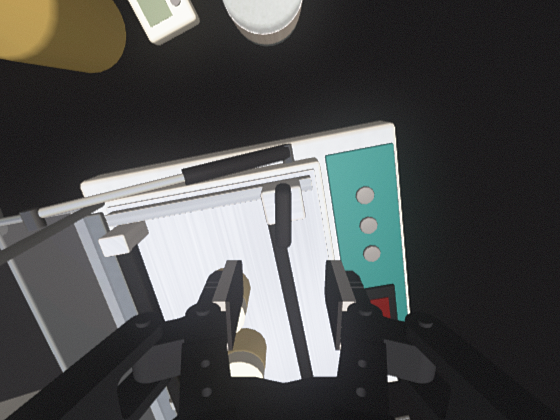

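The wrist view shows the knob wing at (283,215) directly below the gripper, with both jars standing behind the bar. I'll grip the knob and push the bar.

```bash
python3 -m jog '[[[0.04,0.001,0,-0.03,0,0,0],[0.04,0,0,-0.035,0,0,0],[0.04,0,0,-0.035,0,0,0],[0.04,0,0,0,0,0,0],[0.04,0,0,0,0,0,0]]]' 40
python3 -m jog '[[[0,0,0,0,0,0,0],[0,0,0,0,0,0,0],[0,0,0,0,0,0,0],[0,0,0,0,0,0,0]]]' 40
python3 -m jog '[[[0,0.008,0,0,0,0,0],[0,0.008,-0.001,0,0,0,0],[0,0.008,0,0,0,0,0],[0,0.008,-0.001,0,0,0,0],[0,0.008,0,0,0,0,0]]]' 40
python3 -m jog '[[[0,0.007,-0.001,0,0,0,0],[0,0.007,0,0,0,0,0],[0,0.006,-0.001,0,0,0,0],[0,0.004,0,0,0,0,0],[0,0,0,0,0,0,0]]]' 40
```

```text
time: 24.85
tcp_pos: [474.6, -255.2, 134.1]
orientation: [3.14, -0.001, -1.82]
ft_force: [-0.8, -0.3, -0.1]
width: 40.0
finger_force: 0.0
time: 25.25
tcp_pos: [475.4, -255.6, 135.7]
orientation: [-3.138, 0.0, -1.82]
ft_force: [-0.3, 2.6, 6.8]
width: 10.8
finger_force: 42.7
time: 25.75
tcp_pos: [515.0, -258.0, 135.7]
orientation: [-3.139, -0.001, -1.82]
ft_force: [-4.0, -2.2, 6.8]
width: 10.6
finger_force: 42.8
time: 26.25
tcp_pos: [539.7, -259.6, 135.7]
orientation: [-3.138, -0.0, -1.82]
ft_force: [0.6, 1.2, 5.6]
width: 10.8
finger_force: 42.6
```

```bash
python3 -m jog '[[[0,0.003,0,0,0,0,0],[0,0.003,-0.001,0,0,0,0],[0,0.002,0,0,0,0,0],[0,0,0,0,0,0,0]]]' 40
python3 -m jog '[[[0,0.002,0,0,0,0,0],[0,0,0,0,0,0,0]]]' 40
```

```text
time: 26.65
tcp_pos: [547.3, -260.2, 135.7]
orientation: [-3.139, 0.0, -1.82]
ft_force: [-1.1, 4.2, 7.3]
width: 11.0
finger_force: 42.8
time: 26.85
tcp_pos: [548.9, -260.3, 135.6]
orientation: [-3.139, 0.0, -1.82]
ft_force: [-1.3, 3.0, 6.8]
width: 10.8
finger_force: 42.9
```

```bash
python3 -m jog '[[[0,0.001,0,0,0,0,0],[0,0.001,0,0,0,0,0],[0,0,0,0,0,0,0]]]' 40
python3 -m jog '[[[0,0.001,0,0,0,0,0],[0,0.001,0,0,0,0,0],[0,0,0,0,0,0,0]]]' 40
```

```text
time: 27.15
tcp_pos: [549.1, -260.3, 135.6]
orientation: [3.141, -0.0, -1.82]
ft_force: [-7.2, 3.7, 11.6]
width: 10.5
finger_force: 43.4
time: 27.45
tcp_pos: [549.3, -260.3, 135.6]
orientation: [3.138, -0.001, -1.821]
ft_force: [-12.7, 3.6, 16.7]
width: 10.6
finger_force: 44.0
```

Contact: the bar has stopped with about 12 N of resistance. Now I'll lock the knob.

```bash
python3 -m jog '[[[0,0,0,0,0,0,-0.14],[0,0,0,0,0,0,-0.14],[0,0,0,0,0,0,-0.14],[0,0,0,0,0,0,-0.14],[0,0,0,0,0,0,-0.14]]]' 40
python3 -m jog '[[[0,0,0,0,0,0,-0.14],[0,0,0,0,0,0,-0.14],[0,0,0,0,0,0,-0.14],[0,0,0,0,0,0,-0.14],[0,0,0,0,0,0,-0.14]]]' 40
python3 -m jog '[[[0,0,0,0,0,0,0],[0.04,0,0,0,0,0,0],[0.04,0,0,0,0,0,0],[0.04,0,0,0,0,0,0],[0.04,0,0,0.04,0,0,0]]]' 40
python3 -m jog '[[[0.04,0,0,0.04,0,0,0],[0.04,0,0,0.04,0,0,0],[0.04,-0.03,0.02,0,0,0,0],[0.04,-0.03,0.02,0,0,0,0],[0.04,0,0,0,0,0,0]]]'
python3 - <<'E'
from jar import *
s=ctrl.state();print(s['tcp_pos'],s['orientation'])
im,d=shot('wrist','w7');P=pts('wrist',d)
k=(P[...,2]>162)&(P[...,2]<180)&(P[...,0]>500)&(P[...,0]<600)&(P[...,1]<-225)&(P[...,1]>-300)
q=P[k]; print(len(q),cv2.minAreaRect(q[:,:2].astype(np.float32)),q.mean(0))
im2,d2=shot('top','top7')
R=np.array([[np.cos(-.057),-np.sin(-.057)],[np.sin(-.057),np.cos(-.057)]])
for n,I,PP in(('w',im,P),('t',im2,pts('top',d2))):
    for o in jars(PP,I,133,152,(480,640,-240,0)): print(n,o,(np.array(o[0])-[524.5,-128.2])@R)
E
```

```text
time: 27.95
tcp_pos: [549.0, -260.2, 135.6]
orientation: [3.139, -0.003, -2.527]
ft_force: [-13.6, 6.2, 16.0]
width: 10.7
finger_force: 44.1
time: 28.45
tcp_pos: [548.9, -259.9, 135.7]
orientation: [3.141, -0.004, 3.057]
ft_force: [-13.1, 6.0, 16.8]
width: 11.0
finger_force: 44.9
time: 28.95
tcp_pos: [549.1, -259.3, 168.8]
orientation: [3.139, -0.009, 3.061]
ft_force: [0.1, -0.9, -0.2]
width: 39.9
finger_force: 0.0
time: 29.45
tcp_pos: [489.7, -219.0, 254.7]
orientation: [3.141, 0.001, 3.063]
ft_force: [0.5, 1.2, 1.1]
width: 40.2
finger_force: 0.0
[ 489.65603167 -219.01125305  254.7294221 ] [3.14070756e+00 1.49355213e-03 3.06281297e+00]
392 ((549.6446533203125, -257.18988037109375), (45.83086395263672, 10.839988708496094), 4.187974452972412) [ 545.76492846 -256.82397358  168.80210371]
w (array([566.2,  -8.6]), 17.5, array([566. ,  -9.1, 134.7]), np.int32(571)) [ 34.8187676  121.78137552]
w (array([601.6, -93.9]), 23.5, array([598.3, -94.1, 138.7]), np.int32(1518)) [75.02074347 38.63661539]
w (array([ 596.5, -187.4]), 14.3, array([ 596.3, -189.9,  138.6]), np.int32(149)) [ 75.25564072 -55.00207759]
t (array([603.1, -93.1]), 21.0, array([608. , -94.4, 140. ]), np.int32(83)) [76.47273207 39.52076985]
t (array([ 597.9, -170.4]), 21.0, array([ 601.8, -170.9,  140.2]), np.int32(95)) [ 75.68489167 -37.94992982]
```

View pics/w7.png

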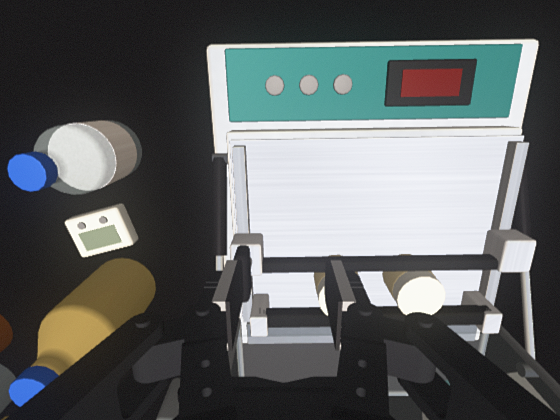

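The wrist view shows both jars (about (340,290) and (415,290)) held between the bar and the stop, and the knob wing in line with x. Now I'll close the hood.

```bash
python3 -m jog '[[[0.04,0,0,0.045,0,0,0.145],[0.04,0,0,0.045,0,0,0.145],[0.04,0,0,0.042,0,0,0.145],[0.04,0,0,0,0,0,0.145],[0.04,0,0,0,0,0,0.145]]]' 40
python3 -m jog '[[[0.04,0.04,0.016,0,0,0,0.145],[0.04,0.04,0.016,0,0,0,0.145],[0.04,0.04,0.016,0,0,0,0.145],[0.04,0.04,0.016,0,0,0,0.145],[0.04,0.038,0.016,0,0,0,0.145]]]'
python3 -m jog '[[[0.04,0,0,0,0,0,0.14],[0.04,0,0,0,0,0,0],[0.04,0,0,0,0,0,0]]]'
python3 - <<'E'
from h import *
s=ctrl.state();print(s['tcp_pos'],s['orientation'])
im,d=shot('wrist','w8');P=pts('wrist',d)
g=(P[...,2]>318)&(P[...,2]<338)&(P[...,0]>650)&(P[...,0]<730)&(P[...,1]<-60)&(P[...,1]>-220)
q=P[g];print(len(q),cv2.minAreaRect(q[:,:2].astype(np.float32)),q.mean(0))
E
```

```text
time: 30.05
tcp_pos: [493.6, -220.9, 386.9]
orientation: [-3.14, 0.002, -2.49]
ft_force: [-0.9, -0.9, -0.9]
width: 39.6
finger_force: 0.0
time: 30.55
tcp_pos: [692.7, -140.1, 384.6]
orientation: [3.141, -0.0, -1.765]
ft_force: [-0.2, -0.5, -0.0]
width: 40.1
finger_force: 0.0
time: 30.85
tcp_pos: [690.5, -140.9, 385.1]
orientation: [3.141, -0.0, -1.635]
ft_force: [0.2, 0.2, 0.7]
width: 40.0
finger_force: 0.0
[ 690.54765707 -140.89210657  385.10646036] [ 3.14088756e+00 -4.63908558e-04 -1.63531972e+00]
3207 ((688.4929809570312, -140.01931762695312), (139.7041473388672, 16.650476455688477), 86.67317199707031) [ 689.98225804 -146.98733252  328.96486279]
```

```bash
python3 -m jog '[[[0.04,-0.001,0.001,-0.03,0,0,0],[0.035,0,0,-0.03,0,0,0],[0.035,0,0,-0.025,0,0,0],[0.035,0,0,0,0,0,0],[0.035,0,0,0,0,0,0]]]' 70
python3 -m jog '[[[0,0,0,0,0,0,0],[0,0,0,0,0,0,0],[0,0,0,0,0,0,0],[0,0,0,0,0,0,0]]]' 70
```

```text
time: 31.4
tcp_pos: [689.0, -140.1, 302.3]
orientation: [-3.14, -0.001, -1.633]
ft_force: [0.7, 0.2, 0.2]
width: 34.9
finger_force: 0.0
time: 31.8
tcp_pos: [691.6, -139.9, 303.5]
orientation: [-3.135, -0.001, -1.631]
ft_force: [6.4, -2.7, 3.4]
width: 8.9
finger_force: 68.5
```

```bash
python3 -m jog '[[[0,-0.017,0.001,0.0005,0,0,0],[0,-0.024,0.0015,0,0,0,0],[0,-0.024,0.0015,-0.0025,0,0,0],[0,-0.0235,0.001,-0.0045,0,0,0],[0,-0.023,0.0015,-0.007,0,0,0]]]' 70
python3 -m jog '[[[0,-0.0225,0.001,-0.009,0,0,0],[0,-0.021,0.001,-0.0115,0,0,0],[0,-0.020,0.001,-0.0135,0,0,0],[0,-0.0185,0.001,-0.0155,0,0,0],[0,0,0,0,0,0,0]]]' 70
```

```text
time: 32.3
tcp_pos: [582.1, -133.0, 293.5]
orientation: [-3.126, -0.0, -1.63]
ft_force: [7.2, 2.0, 11.9]
width: 8.7
finger_force: 68.5
time: 32.8
tcp_pos: [493.0, -126.1, 238.2]
orientation: [-3.141, 0.005, -1.632]
ft_force: [-7.5, 17.6, 9.5]
width: 8.2
finger_force: 75.2
```

```bash
python3 -m jog '[[[0,-0.017,0.001,-0.0175,0,0,0],[0,-0.015,0.001,-0.019,0,0,0],[0,-0.013,0.001,-0.0205,0,0,0],[0,-0.0105,0.0005,-0.0215,0,0,0],[0,0,0,0,0,0,0]]]' 70
python3 -m jog '[[[0,-0.008,0.0005,-0.0225,0,0,0],[0,-0.003,0.0005,-0.012,0,0,0],[0,-0.003,0,-0.012,0,0,0],[0,0,0,0,0,0,0]]]' 70
```

```text
time: 33.3
tcp_pos: [437.3, -124.6, 157.8]
orientation: [3.138, 0.001, -1.631]
ft_force: [-1.0, -0.2, 0.6]
width: 0.1
finger_force: 0.0
time: 33.7
tcp_pos: [425.7, -124.4, 112.4]
orientation: [3.141, -0.0, -1.631]
ft_force: [0.2, 0.6, -0.0]
width: 0.1
finger_force: 0.0
```

The grip slipped part-way down, so I'll look at where the hood is.

```bash
python3 -m jog '[[[0,0,0,0,0,0,0],[0,0,0,0,0,0,0],[0,0,0,0,0,0,0],[0,0,0,0,0,0,0],[0,0,0,0,0,0,0]]]'
python3 - <<'E'
from h import *
im,d=shot('wrist','w9');shot('scene','scene9');P=pts('wrist',d)
a=cv2.imread('pics/w9.png');b=cv2.imread('pics/scene9.png')[100:310,90:320]
cv2.imwrite('pics/m9.png',cv2.resize(np.hstack([a,cv2.resize(b,(460,420))]),(800,330)))
for v in range(180,262,10): print(v,P[v,285].round())
E
```

```text
time: 34.2
tcp_pos: [426.3, -124.4, 113.0]
orientation: [-3.141, 0.0, -1.631]
ft_force: [0.2, 0.5, 0.3]
width: 0.1
finger_force: 0.0
180 [ 422. -169.  119.]
190 [ 423. -164.  118.]
200 [ 423. -159.  118.]
210 [ 423. -154.  119.]
220 [ 423. -149.  119.]
230 [ 424. -143.  118.]
240 [ 424. -138.  118.]
250 [ 424. -132.  119.]
260 [ 424. -135.  135.]
```

View pics/m9.png

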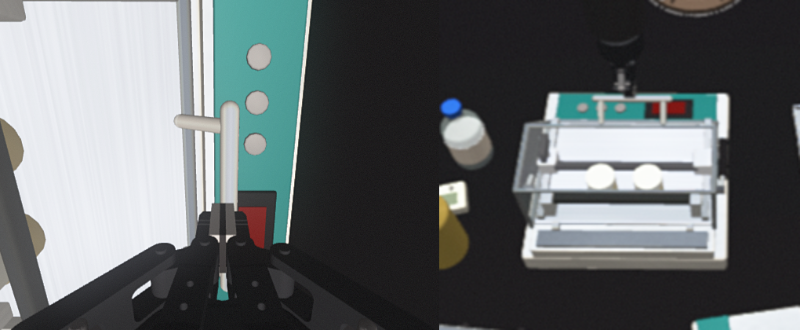

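The hood has sunk shut by itself; the bar top is at z≈119, the same as at the start. I'll press it down gently to be sure, then retreat and check everything.

```bash
python3 -m jog '[[[0,-0.002,0,-0.008,0,0,0],[0,0,0,-0.004,0,0,0],[0,0,0,-0.002,0,0,0],[0,0,0,-0.002,0,0,0],[0,0,0,0,0,0,0]]]'
python3 -m jog '[[[0,0,0,0.03,0,0,0],[0,-0.005,0,0.04,0,0,0],[0,-0.005,0.04,0.04,0,0,0],[0,0,0.045,0.04,0,0,0],[0,0,0.045,0,0,0,0]]]'
python3 -m jog '[[[0,0,0.045,0,0,0,0],[0,0,0.045,0,0,0,0],[0,0.02,0.04,0,0,0,0],[0,0.02,0.04,0,0,0,0],[0,0,0,0,0,0,0]]]'
python3 - <<'E'
from jar import *
print(ctrl.state()['tcp_pos'])
for n in('top','scene'): shot(n,n+'10')
b=cv2.imread('pics/scene10.png')[90:290,90:450]; c=cv2.imread('pics/top10.png')[170:305,150:400]
cv2.imwrite('pics/m10.png',np.vstack([cv2.resize(b,(540,300)),cv2.resize(c,(540,292))]))
P=pts('top',np.load('pics/top10.npy'))
g=(np.abs(P[...,2]-118)<14); g[:,:296]=0;g[:,352:]=0;g[:262]=0;g[280:]=0
print('grip',g.sum(),P[g].mean(0),P[g].max(0),P[g].min(0))
E
```

```text
time: 34.8
tcp_pos: [424.7, -124.6, 102.0]
orientation: [-3.14, -0.001, -1.628]
ft_force: [-27.1, 14.3, 74.4]
width: -0.3
finger_force: 37.2
time: 35.3
tcp_pos: [416.6, -5.7, 239.2]
orientation: [-3.134, 0.002, -1.632]
ft_force: [1.7, -0.4, -0.4]
width: 0.0
finger_force: 0.0
time: 35.8
tcp_pos: [456.2, 167.0, 233.7]
orientation: [3.141, -0.001, -1.628]
ft_force: [-0.6, -1.0, -0.8]
width: -0.3
finger_force: 0.0
[456.22272552 167.02458702 233.6910619 ]
grip 201 [ 422.45240675 -122.61137687  118.44230463] [449.11455137 -53.3314551  127.48028442] [ 410.15197175 -190.15610411  104.31516018]
```

View pics/m10.png

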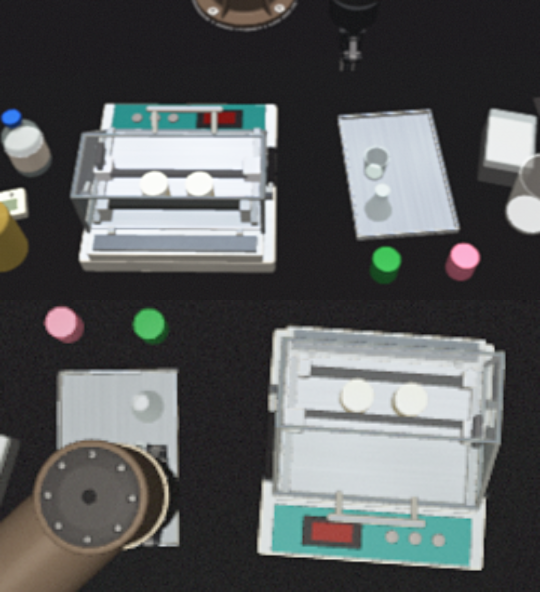

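Both views show the hood closed, the two jars upright between the bar and the stop, and the flask and beaker still in the tray. I'm handing the job in.

```bash
python3 -c "
from station import ctrl
print(ctrl.finish_job())"
```

```text
the job is handed in; nothing more can be done
None
```

I handed the job in at about 36 s: both jars stand clamped against the stop with the knob locked and the hood closed, and the flask and beaker are still in the tray. My grip slipped below the balance point and the hood fell shut on its own, and a check press on it then peaked at 74 N (limit 120 N); the judge's verdict was not shown.

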